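# Press a batch of stone inlay tiles in the shuttle press

### The job

Seat every stone tile from the foam board flat in a well of the press tray, one tile to a well and any wells will do, then lay the pressing plate level and centred along the tray on top of them. Slide the tray fully home under the press, push the plunger firmly down on to the plate's block as far as it will go and keep it down for about a second, let it spring up, and draw the tray fully out again. Finish with the plate lying flat on its cork mat and the tiles still seated in their wells, without disturbing the jar, mug or brush.

Things in the scene. Friction and masses are not known exactly. Their poses are not given: they have to be found in the camera images.
- tile1: dark grey stone tile, 44 mm long (its x) x 22 mm wide (its y) x 12 mm thick (z), 30 g; origin at the centre of its underside. All tiles are alike, two to four are present, and they start lying flat on the foam board
- tile2: dark grey stone tile, 44 mm long (its x) x 22 mm wide (its y) x 12 mm thick (z), 30 g; origin at the centre of its underside. All tiles are alike, two to four are present, and they start lying flat on the foam board
- tile3: dark grey stone tile, 44 mm long (its x) x 22 mm wide (its y) x 12 mm thick (z), 30 g; origin at the centre of its underside. All tiles are alike, two to four are present, and they start lying flat on the foam board
- tile4: dark grey stone tile, 44 mm long (its x) x 22 mm wide (its y) x 12 mm thick (z), 30 g; origin at the centre of its underside. All tiles are alike, two to four are present, and they start lying flat on the foam board
- board: pale pink perforated foam board, fixed, 260 mm (x) x 240 mm (y) x 20 mm high; origin at the centre of its underside, on the table. The tiles start on its top
- plate: pressing plate: flat steel plate 50 mm wide (its x) x 146 mm long (its y) x 8 mm thick, with a wooden grip block 24 x 24 mm standing 26 mm high on its middle (34 mm high in all), 250 g; origin at the centre of the underside of the steel. It starts on the cork mat
- mat: cork mat, fixed, 90 mm (x) x 200 mm (y) x 4 mm high, origin at the centre of its underside; the plate's home
- press: fixed grey hand press, origin on the table under the plunger's axis, z up. Base 90 mm wide (x), 16 mm high, from y = -235 to 130 mm. A column 60 mm wide, 155 mm high, stands at y = 90 to 125 mm and carries an arm 44 mm wide, at 115 to 155 mm height, from the column to y = -22 mm, with the plunger through it
- tray (a joint): position of the aluminium tray along the press base, m: 0 = fully home, tray centred under the plunger; 0.15 = fully out, moved 150 mm along the press's -y. It slides with about 2 N of friction and stays where it is left; it starts part way out
- tray_bed (a point): centre of the tray on its wells' floor (26 mm above the table), axes as the press's. Tray 66 mm wide (x), 148 mm long (y). End blocks 18 mm long (y) at both y ends rise 11.5 mm above the floor; seated tiles come 0.5 mm higher. The plate rests level on tiles and blocks, its long side along y, its underside about 12 mm above this point
- well0 (a point): centre of the floor of well 0 of the four wells in the tray (well 0 nearest the column, then every 29 mm along -y). A well is 25 mm (press's y) x 47 mm (press's x), bounded by ribs 3 mm high and 4 mm wide; a tile lies in it with its long side along the press's x. A seated tile's origin is at this point
- well1 (a point): centre of the floor of well 1 of the four wells in the tray (well 0 nearest the column, then every 29 mm along -y). A well is 25 mm (press's y) x 47 mm (press's x), bounded by ribs 3 mm high and 4 mm wide; a tile lies in it with its long side along the press's x. A seated tile's origin is at this point
- well2 (a point): centre of the floor of well 2 of the four wells in the tray (well 0 nearest the column, then every 29 mm along -y). A well is 25 mm (press's y) x 47 mm (press's x), bounded by ribs 3 mm high and 4 mm wide; a tile lies in it with its long side along the press's x. A seated tile's origin is at this point
- well3 (a point): centre of the floor of well 3 of the four wells in the tray (well 0 nearest the column, then every 29 mm along -y). A well is 25 mm (press's y) x 47 mm (press's x), bounded by ribs 3 mm high and 4 mm wide; a tile lies in it with its long side along the press's x. A seated tile's origin is at this point
- tray_knob (a point): centre of the top of the black upright knob post on the outer end of the tray, 18 mm diameter and 50 mm high, its top 76 mm above the table, 104 mm from the tray's centre along the press's -y; grip or push it to slide the tray
- plunger (a joint): how far the plunger is pressed down, m: 0 = up; free travel ends at 0.022, and with the plate level in the tray under it its 22 mm steel foot (90 mm above the table when up) lands on the plate's block at about 0.018, which is then its stop. The spring pushes it up with about 3 N at the top and 9 N at 0.018
- plunger_top (a point): centre of the top of the plunger's black round cap, 38 mm diameter, facing up, 190 mm above the table when up; it moves with the plunger
- jar: bystander: jar with a yellow cap, 60 mm diameter, 100 mm high; origin at the centre of its underside
- mug: bystander: white mug, 76 mm diameter, 90 mm high; origin at the centre of its underside
- brush: bystander: small brush lying on the table
There are look-alikes about, which are no part of the job. Leave any orange or yellow look-alike of the tile3 alone.

How it is judged:
By the outcome, as a careful person would: the job done as asked, in the order asked, and still so for the second after the job is handed in, with the robot touching nothing.
Of tile1, tile2, tile3, tile4 only 2 to 4 are there at a start; the rules pass over those that are not, and their reading is None.
At some moment in a run one of tile1, tile2, tile3, tile4, plate may be knocked a few centimetres aside while the robot is not near it.
Once in a run the grip may slacken for a moment while it holds something.
It also fails if it takes over 210 s, if anything falls off the work surface, if the arm or the gripper's body presses on something with over 40 N, if the wrist force passes 120 N, or if a joint passes its speed limit or range.

### The arm

A 7-joint arm with a two-finger parallel gripper is mounted at the origin on the work surface. World frame = base frame: x ahead of the robot, y to its left, z up, the work surface at z = 0. Lengths are in m, angles in degrees, forces in N, time in s.
With the tool pointing down it reaches from about 0.375 to 0.925 m from the base axis. Payload 3.1 kg.
Tool frame: the origin (TCP) lies on the centre line of the jaws, within the pads' length; the fingertips stand arm.nose_length ahead of it and the grasp point (between the pads) lies 6 mm ahead of it (arm.nose_length is the distance from the TCP to the fingertips, in m); z points along the fingers, y is the line along which they close (so a half turn about z gives the same grasp; the last joint's range is limited). The gripper opens to 85 mm and grips with 20 to 120 N. Pads are 22 mm wide; open, the fingers measure 114 mm over their backs; the gripper's body (76 mm by 85 mm) begins 54 mm behind the grasp point. The pads swing forward as they close: fully open they stand 13 mm farther back than shut.
Start: joints at [-74.645, 21.939, 2.515, 91.553, -1.026, 66.532, -2.859], TCP at [0.232, 0.607, 0.256] pointing down, gripper open.
Joint ranges: [-149.38, 149.38], [-23.57, 123.04], [-84.95, 90], [0, 143.3], [-89.99, 269.99], [3.08, 112.72], [-163.45, 163.45]. Speed limits (degrees/s): [159.86, 159.86, 180, 180, 180, 180, 180].

### API

Orientations are given as a 3x3 rotation matrix whose columns are the frame's x, y, z axes.
In Python, from workcell import arm gives the robot as it stands. Calls block until the motion is done:
- arm.move_pose(position, orientation): joint-space move of the TCP to a pose.
- arm.move_linear(position, feed=0.15, rotation=None): straight line of the TCP; rotation=None keeps the orientation; feed is the mean speed in m/s.
- arm.move_joints(angles): joint-space move.
- arm.gripper_to(opening, force=None): finger opening in m; force is the grip in N (None keeps the last); returns when the fingers have stopped.
- arm.hold(seconds).
- arm.ik(position, orientation): joint angles nearest the present ones, or None.
- arm.snapshot(name): name is "side" or "top"; returns the picture (384x512x3 uint8, red, green, blue); there is no depth.
- arm.camera_params(name): a dict with "fx", "fy", "cx", "cy" (pixels), "rvec" (rotation vector, rad) and "tvec" (3), from world to camera coordinates, as OpenCV has them. Camera axes: x right, y down, z forward; pixel columns grow to the right and rows downward; lengths in m; the calibration is good to about 2 mm. A picture is of the moment at which its call begins. camera_params takes no time and is no camera call.
A pose or a line that the arm cannot do raises arm.Unreachable and nothing moves.
- arm.sign_off(): hands the job in; it is judged then, once.
Readings, each from a call of its own:
- arm.current_t(): time.
- arm.current_joint_pos(): joint angles.
- arm.current_joint_velocities(): joint speeds.
- arm.current_joint_torque(): joint torques, N m.
- arm.current_ee_pos(): TCP position.
- arm.current_eef_rot(): TCP orientation.
- arm.current_contact_force(): force on the tool from outside, world axes, zero at the start.
- arm.current_moment(): the same for the moment, N m.
- arm.current_width(): finger opening in m.
- arm.current_finger_force(): force on a finger pad.
Only numpy, scipy, OpenCV 4.12 (cv2) and the standard library are available. Lean on these libraries where they do the work, as an engineer would, in place of code of your own. Each camera call takes 0.05 s, during which the arm holds its last target. There are 200 camera calls.

## Working session

There is one attempt and no reset: what is moved stays moved. The work goes in short steps, each a Python script; the robot and the scene stay as the last script left them, time stands still between calls to the robot, and variables do not carry over. Pictures are saved under pics/ and viewed, at most 14 in all, crops included, and the job is handed in when it is done.

```bash
ls; mkdir -p pics; python3 - <<'E'
from workcell import arm
import cv2
for n in("side","top"):
    cv2.imwrite(f"pics/{n}0.png",cv2.resize(arm.snapshot(n),None,fx=1.56,fy=1.56,interpolation=cv2.INTER_CUBIC)[:,:,::-1]); print(n,arm.camera_params(n))
print(arm.nose_length,arm.current_t(),arm.current_eef_rot())
E
```

```text
pics
side {'fx': 434.15334731528884, 'fy': 434.15334731528884, 'cx': 259.12451649475463, 'cy': 188.19785051728223, 'rvec': array([ 2.31796721, -0.41871657,  0.16750613]), 'tvec': array([-0.56666327,  0.25229132,  1.17111669])}
top {'fx': 369.0620192464577, 'fy': 369.0620192464577, 'cx': 258.2053055061927, 'cy': 196.49298114316267, 'rvec': array([ 2.16100597, -2.20983552,  0.11558368]), 'tvec': array([-0.00940043,  0.60527216,  1.30697655])}
0.025 0.1 [[-9.33843253e-01  3.57681697e-01 -7.62737334e-04]
 [ 3.57682492e-01  9.33840400e-01 -2.31121986e-03]
 [-1.14406104e-04 -2.43113486e-03 -9.99997038e-01]]
```

View pics/side0.png

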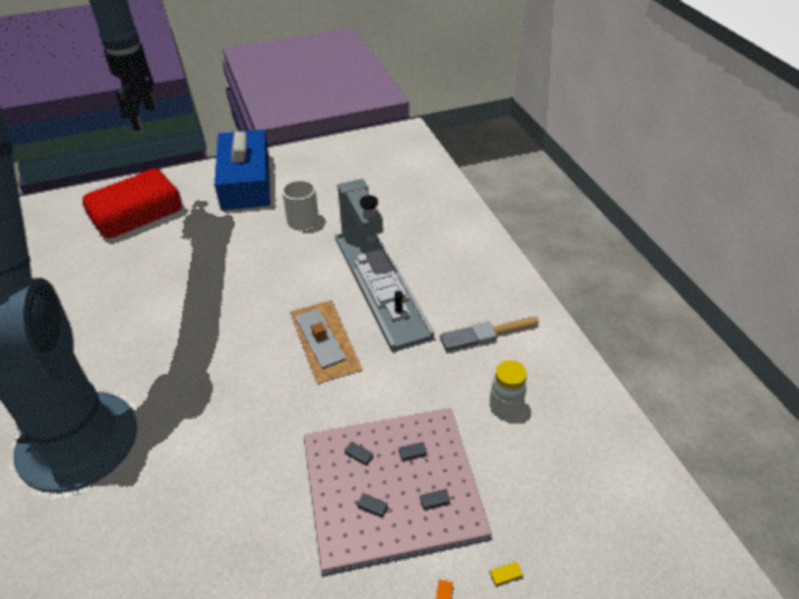

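View pics/top0.png

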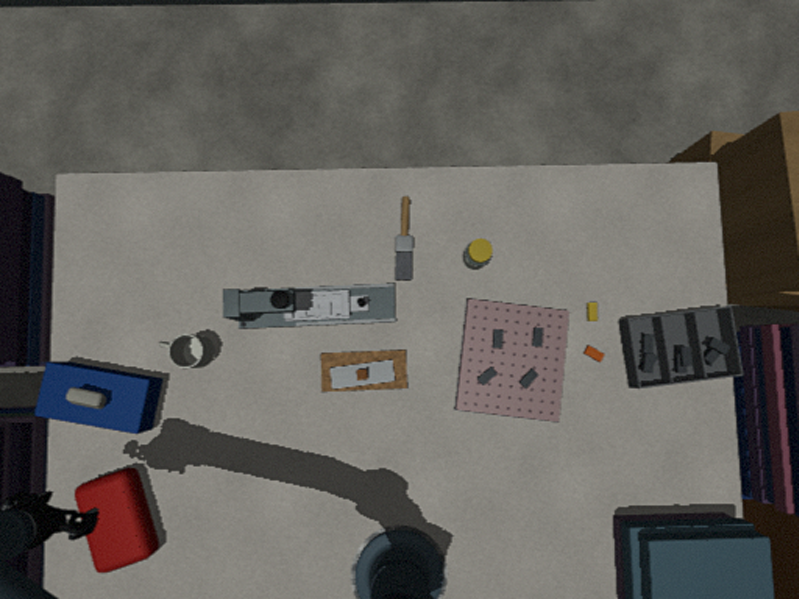

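Both views show four dark tiles on the pink board. In the top picture they are at (498,338), (538,337), (487,376) and (528,378). The yellow (592,311) and orange (594,353) look-alikes lie off the board, and the dark items at (680,350) sit in a grey bin, so none of those are tiles. The press is at (310,305) with its knob to the right, and the plate is on its mat at (363,372). Next I'll confirm this in an enlarged crop and measure.

```bash
cat > vis.py <<'E'
import cv2, numpy as np
from workcell import arm
C={n:arm.camera_params(n) for n in("side","top")}
def K(n): c=C[n]; return np.array([[c['fx'],0,c['cx']],[0,c['fy'],c['cy']],[0,0,1]])
def ray(n,px):
    R=cv2.Rodrigues(C[n]['rvec'])[0]; d=R.T@np.linalg.inv(K(n))@np.array([px[0],px[1],1.]); return -R.T@C[n]['tvec'],d
def onz(n,px,z): o,d=ray(n,px); return o+d*(z-o[2])/d[2]
def proj(n,P): return cv2.projectPoints(np.array(P,float).reshape(-1,1,3),C[n]['rvec'],C[n]['tvec'],K(n),None)[0].reshape(-1,2)
def tri(ps,pt):
    M=[K(n)@np.c_[cv2.Rodrigues(C[n]['rvec'])[0],C[n]['tvec']] for n in("side","top")]
    X=cv2.triangulatePoints(M[0],M[1],np.array(ps,float).reshape(2,1),np.array(pt,float).reshape(2,1)); return (X[:3]/X[3]).ravel()
def hsv(im): return cv2.cvtColor(im,cv2.COLOR_RGB2HSV)
def blobs(m,amin,amax=1e9):
    out=[]
    for c in cv2.findContours(m.astype(np.uint8),cv2.RETR_EXTERNAL,cv2.CHAIN_APPROX_NONE)[0]:
        k=np.zeros(m.shape,np.uint8); cv2.drawContours(k,[c],-1,1,-1); a=k.sum()
        if amin<=a<=amax:
            M=cv2.moments(k,True); out.append((np.array([M['m10'],M['m01']])/M['m00'],int(a),c))
    return out
def board(im):
    h=hsv(im).astype(int); m=((h[...,0]>165)|(h[...,0]<8))&(h[...,1]>35)&(h[...,1]<130)&(h[...,2]>90)
    m=cv2.morphologyEx(m.astype(np.uint8),cv2.MORPH_CLOSE,np.ones((3,3)))
    return max(blobs(m,2000),key=lambda b:b[1])
def tiles(n,im):
    b=board(im); k=np.zeros(im.shape[:2],np.uint8); cv2.drawContours(k,[cv2.convexHull(b[2])],-1,1,-1)
    g=cv2.cvtColor(im,cv2.COLOR_RGB2GRAY)
    return [x for x in blobs((g<95)&(k>0),30) ]
def tileposes(im,n="top",z=.026):
    """x,y,long-axis angle(deg), from silhouettes at mid height"""
    out=[]
    for p,a,c in tiles(n,im):
        q=np.array([onz(n,u,z)[:2] for u in c.reshape(-1,2)],np.float32)
        (_,(w,h),an)=cv2.minAreaRect(q); an=an if w>h else an+90
        out.append((*onz(n,p,z)[:2],(an+90)%180-90,max(w,h),min(w,h)))
    return np.array(out)
E
python3 - <<'E'
from vis import *
S,T=arm.snapshot("side"),arm.snapshot("top")
np.save("S.npy",S);np.save("T.npy",T)
for n,im in(("side",S),("top",T)):
    print(n,"board",board(im)[0],board(im)[1]); print(tileposes(im,n).round(4)); print([b[0].round(1) for b in tiles(n,im)])
st,tt=tiles("side",S),tiles("top",T)
for a in tt:
    P=[tri(b[0],a[0]) for b in st]; e=[np.linalg.norm(proj("top",p)[0]-a[0]) for p in P]; print(P[int(np.argmin(e))].round(4),min(e))
a=cv2.resize(T[175:275,135:375],None,fx=3.3,fy=3.3,interpolation=cv2.INTER_CUBIC)
b=cv2.resize(S[105:250,180:290],None,fx=2,fy=2,interpolation=cv2.INTER_CUBIC)
cv2.imwrite("pics/ct.png",a[:,:,::-1]); cv2.imwrite("pics/cs.png",cv2.resize(b,None,fx=2,fy=2,interpolation=cv2.INTER_CUBIC)[:,:,::-1])
E
```

```text
side board [250.81757521 313.25028274] 8842
[[ 4.36600e-01 -3.09900e-01 -4.52098e+01  4.67000e-02  2.52000e-02]
 [ 5.30700e-01 -3.34200e-01 -5.52550e+00  4.30000e-02  2.55000e-02]
 [ 5.28600e-01 -2.41500e-01 -4.37850e+00  4.21000e-02  2.77000e-02]
 [ 4.44500e-01 -2.13600e-01 -4.94835e+01  4.71000e-02  2.52000e-02]]
[array([238.6, 324. ]), array([278.4, 320.2]), array([264.1, 289.5]), array([229.7, 290.7])]
top board [328.29011806 230.43616091] 4574
[[ 4.34300e-01 -3.06500e-01 -4.72325e+01  5.61000e-02  2.76000e-02]
 [ 4.41900e-01 -2.11500e-01 -5.20558e+01  5.07000e-02  2.96000e-02]
 [ 5.26300e-01 -2.40300e-01 -1.02414e+01  4.62000e-02  2.91000e-02]
 [ 5.29700e-01 -3.32400e-01 -2.54630e+00  5.44000e-02  2.54000e-02]]
[array([338.3, 242.1]), array([311.8, 240.6]), array([318.9, 216.9]), array([344.3, 215.4])]
[ 0.4359 -0.3078  0.0226] 0.48571890374899784
[ 0.4435 -0.2122  0.0242] 0.48469965899411993
[ 0.5277 -0.2408  0.0253] 0.39554441117884664
[ 0.5306 -0.3331  0.024 ] 0.23502114517959347
```

View pics/ct.png

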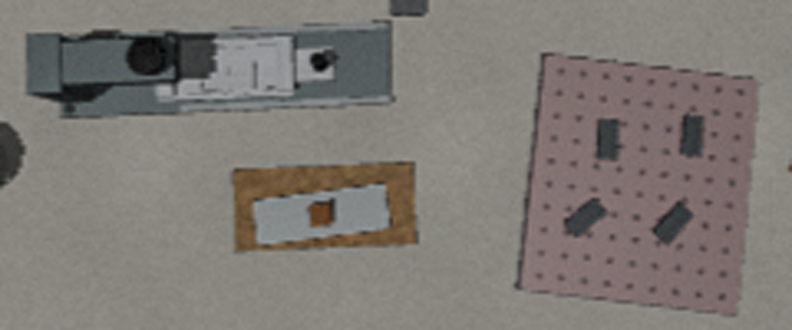

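View pics/cs.png

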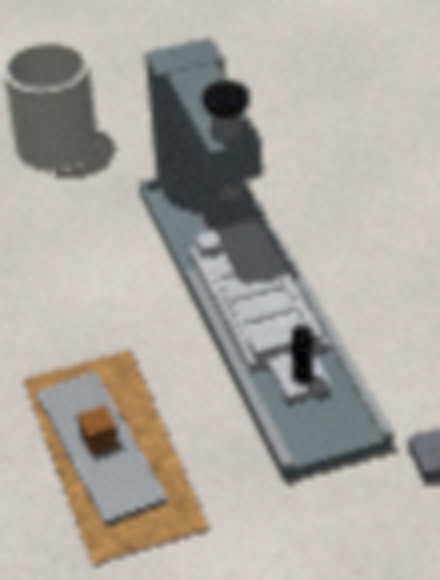

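The crop confirms it: four identical dark grey tiles on the board (crop 608,139; 692,135; 584,217; 673,222). The tray is part way out with its knob at crop (320,61), the plunger cap is at (148,57) and the plate's block is at (321,212). Next I'll measure the press, plate and mat.

```bash
cat >> vis.py <<'E'
def rectof(n,b,z):
    q=np.array([onz(n,u,z)[:2] for u in b[2].reshape(-1,2)],np.float32)
    (_,(w,h),an)=cv2.minAreaRect(q); an=an if w>h else an+90
    return onz(n,b[0],z).round(4),(an%180).__round__(2),round(max(w,h),4),round(min(w,h),4)
def plateblobs(im):
    """mat hull (cork), block(brown wood), steel"""
    h=hsv(im).astype(int); br=(h[...,0]>4)&(h[...,0]<22)&(h[...,1]>90)&(h[...,2]>50)
    mat=max(blobs(cv2.morphologyEx(br.astype(np.uint8),cv2.MORPH_CLOSE,np.ones((3,3))),300),key=lambda b:b[1])
    k=np.zeros(im.shape[:2],np.uint8); cv2.drawContours(k,[cv2.convexHull(mat[2])],-1,1,-1)
    st=max(blobs((k>0)&(h[...,1]<70),100),key=lambda b:b[1])
    k2=np.zeros_like(k); cv2.drawContours(k2,[cv2.convexHull(st[2])],-1,1,-1); k2=cv2.erode(k2,np.ones((3,3)))
    bl=max(blobs((k2>0)&(h[...,1]>90),15),key=lambda b:b[1])
    return mat,st,bl
E
python3 - <<'E'
from vis import *
S,T=np.load("S.npy"),np.load("T.npy")
for n,im,(x0,x1,y0,y1) in(("side",S,(210,285,110,215)),("top",T,(140,260,175,215))):
    m=np.zeros(im.shape[:2],bool); m[y0:y1,x0:x1]=cv2.cvtColor(im,cv2.COLOR_RGB2GRAY)[y0:y1,x0:x1]<42
    for p,a,c in blobs(m,10): print(n,p.round(2),a,cv2.boundingRect(c), onz(n,p,.19)[:2].round(4), onz(n,p,.076)[:2].round(4))
    d=im[...,2].astype(int)-im[...,0]; g=cv2.cvtColor(im,cv2.COLOR_RGB2GRAY)
    mm=np.zeros_like(m); mm[y0:y1,x0:x1]=(d[y0:y1,x0:x1]>0)
    b=max(blobs(cv2.morphologyEx(mm.astype(np.uint8),cv2.MORPH_CLOSE,np.ones((3,3))),100),key=lambda b:b[1]); print("press",b[1],cv2.boundingRect(b[2]),rectof(n,b,.016))
    if n=="top":
        c=b[2].reshape(-1,2); up=[(u,c[c[:,0]==u,1].min()) for u in range(195,252)]; lo=[(u,c[c[:,0]==u,1].max()) for u in range(170,252)]
        for e in(up,lo):
            q=np.array([onz(n,(u,v),.016)[:2] for u,v in e]); f=np.polyfit(q[:,1],q[:,0],1); print("edge x=",f,np.degrees(np.arctan(f[0])))
    mat,st,bl=plateblobs(im); k=np.array
    print("mat",rectof(n,mat,.004),"steel",rectof(n,st,.012),st[1],"block",bl[0],bl[1],onz(n,bl[0],.038)[:2],onz(n,bl[0],.025)[:2])
    print("brd",rectof(n,board(im),.02))
E
```

```text
side [255.12 193.15] 48 (253, 187, 5, 13) [ 0.5729 -0.0578] [0.6102 0.0489]
side [235.68 129.62] 71 (231, 126, 10, 9) [0.6109 0.2218] [0.6535 0.3679]
press 2726 (215, 115, 63, 100) (array([0.6232, 0.2293, 0.016 ]), 86.18, 0.5459, 0.1212)
mat (array([0.4621, 0.0632, 0.004 ]), 91.07, 0.197, 0.0869) steel (array([0.4544, 0.0688, 0.012 ]), 95.96, 0.1507, 0.0522) 633 block [204.19230769 212.        ] 78 [0.45309794 0.06361145] [0.45505749 0.07549464]
brd (array([ 0.475 , -0.2899,  0.02  ]), 171.9, 0.2565, 0.2388)
top [159.79 202.35] 80 (149, 200, 27, 6) [0.5788 0.2906] [0.5876 0.3188]
top [231.6  193.35] 20 (229, 191, 6, 5) [0.6025 0.0643] [0.6136 0.0703]
top [182.39 191.07] 184 (174, 185, 25, 15) [0.613  0.2195] [0.6252 0.2407]
top [164.6 185.6] 15 (160, 185, 9, 2) [0.6316 0.2755] [0.6456 0.3022]
press 2654 (143, 182, 111, 29) (array([0.6139, 0.1926, 0.016 ]), 90.89, 0.3973, 0.0923)
edge x= [-0.02292921  0.66096258] -1.313516748816875
edge x= [-0.02018892  0.57380832] -1.1565828314343012
mat (array([0.4602, 0.0734, 0.004 ]), 90.97, 0.196, 0.0885) steel (array([0.4523, 0.0762, 0.012 ]), 96.08, 0.1485, 0.0509) 583 block [231.575 239.725] 40 [0.45230316 0.07515306] [0.45194044 0.07586545]
brd (array([ 0.4769, -0.2735,  0.02  ]), 171.62, 0.2556, 0.2361)
```

```bash
cat > mo.py <<'E'
import numpy as np
from workcell import arm
YAW=1.2
def rot(th):
    c,s=np.cos(np.radians(th)),np.sin(np.radians(th)); return np.array([[-s,c,0],[c,s,0],[0,0,-1.]])
def best(p,th):
    q0=np.array(arm.current_joint_pos()); o=[]
    for t in(th,th+180):
        q=arm.ik(p,rot(t))
        if q is not None: o.append((abs(np.array(q)-q0).max()+ .3*abs(q[6]),t))
    return rot(min(o)[1])
def F(): return np.array(arm.current_contact_force())
def go(x,y,z,th,zs=.2):
    """lift to zs, joint move above, straight down to z"""
    p=np.array(arm.current_ee_pos())
    if p[2]<zs-.005: arm.move_linear([p[0],p[1],zs],feed=.2)
    arm.move_pose([x,y,zs],best([x,y,zs],th))
    if z<zs: arm.move_linear([x,y,z],feed=.12)
def step(d,n,test,feed=.02):
    """small steps of vector d (max n) until test(force change); returns hit"""
    f0=F()
    for i in range(n):
        arm.move_linear(np.array(arm_t)+0 if False else np.array(arm.current_ee_pos())+d,feed=feed)
        if test(F()-f0): return i
    return None
def stat(s=""): print(s,"t",round(arm.current_t(),1),"p",np.round(arm.current_ee_pos(),4),"w",round(arm.current_width(),4),"ff",np.round(arm.current_finger_force(),1),"F",F().round(1))
E
sed -i 's/np.array(arm_t)+0 if False else //' mo.py
python3 - <<'E'
from mo import *
arm.gripper_to(.05)
go(.615,.071,.07,90+YAW); stat("at knob")
arm.gripper_to(.0,40); stat("gripped")
u=np.array([np.sin(np.radians(YAW)),-np.cos(np.radians(YAW)),0])
p=np.array(arm.current_ee_pos()); arm.move_linear(p+u*.095,feed=.1); stat("near out")
print(step(u*.002,12,lambda f:f[1]>9)); arm.hold(.2); stat("out")
E
```

```text
at knob t 4.2 p [0.6159 0.071  0.071 ] w 0.0504 ff 0.0 F [ 0.4 -0.7 -0.5]
gripped t 4.6 p [0.6156 0.0713 0.0709] w 0.0171 ff 39.0 F [-0.9  0.7  4.7]
near out t 5.7 p [ 0.6176 -0.0228  0.0709] w 0.0166 ff 39.9 F [-1.5  3.4  4. ]
None
out t 8.9 p [ 0.6175 -0.0228  0.0708] w 0.0171 ff 28.7 F [-1.4  4.5  4.4]
```

```bash
python3 - <<'E'
import re
s=open('mo.py').read()
s=s.replace("    f0=F()\n","    f0=F(); p=np.array(arm.current_ee_pos())\n").replace("np.array(arm.current_ee_pos())+d,feed","p+d*(i+1),feed")
open('mo.py','w').write(s)
E
python3 - <<'E'
from mo import *
u=np.array([np.sin(np.radians(YAW)),-np.cos(np.radians(YAW)),0])
print(step(u*.002,10,lambda f:f[1]>9)); stat("out")
E
```

```text
4
out t 10.2 p [ 0.6176 -0.0231  0.0708] w 0.0167 ff 40.1 F [-3.7 15.4  8.4]
```

```bash
python3 - <<'E'
from mo import *
from vis import *
T=np.load("T.npy"); print("base end y", [onz("top",(253.5,v),.016)[:2].round(4) for v in(184,205)])
p=np.array(arm.current_ee_pos())
arm.move_linear(p+[0,.002,0],feed=.05)
arm.gripper_to(.04); go(.6175,-.0231,.07,YAW,.115); f0=F(); stat("x")
arm.gripper_to(0.,20); stat("grip x"); arm.hold(.3); stat("held"); print(F()-f0, np.round(arm.current_moment(),2))
arm.gripper_to(.05)
# probe table with 50 mm opening
go(.55,-.09,.05,0,.2); f0=F(); arm.move_linear([.55,-.09,.033],feed=.05)
print(step(np.array([0,0,-.001]),15,lambda f:f[2]>4)); stat("table")
arm.move_linear([.55,-.09,.08]); arm.move_pose([.45,-.12,.3],best([.45,-.12,.3],0))
for n in("side","top"):
    im=arm.snapshot(n); np.save(n[0]+"1.npy",im)
    o=im[100:300,150:400]; cv2.imwrite(f"pics/{n}1.png",cv2.resize(o,None,fx=3,fy=3,interpolation=cv2.INTER_CUBIC)[:,:,::-1])
E
```

```text
base end y [array([ 0.652, -0.007]), array([ 0.5752, -0.0053])]
x t 13.0 p [ 0.6173 -0.0231  0.0696] w 0.0398 ff 0.0 F [0.1 0.  0.9]
grip x t 13.4 p [ 0.6201 -0.0232  0.0714] w 0.0169 ff 22.7 F [ 4.6 -0.2 -1.9]
held t 13.7 p [ 0.6201 -0.0232  0.0714] w 0.0173 ff 22.7 F [ 6.7 -0.8 -1.6]
[ 6.56858345 -0.80922947 -2.44796463] [-0.04 -0.99 -0.  ]
10
table t 20.0 p [ 0.5497 -0.09    0.0221] w 0.0501 ff 2.6 F [-0.7 -0.1  4.9]
```

View pics/side1.png

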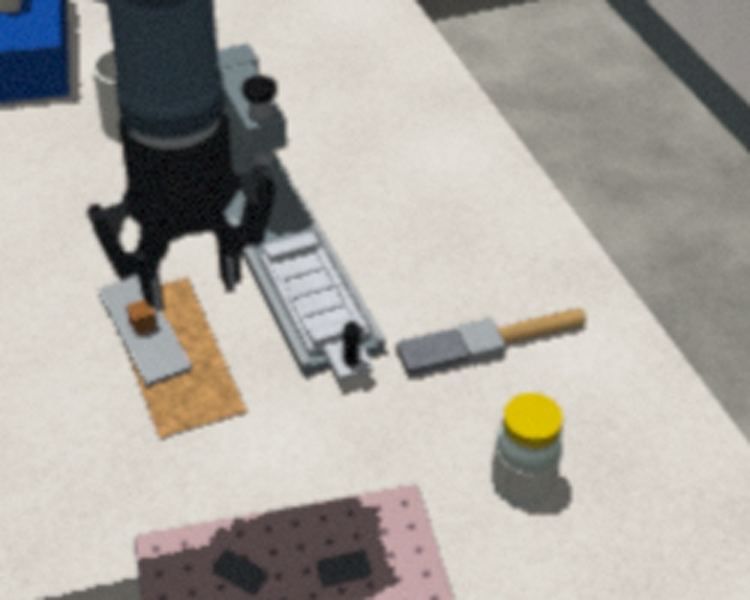

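The side view shows the tray fully out, with the knob at (352,342). The plate has been knocked off the mat's middle and its block is now at (142,316), so I'll re-measure it before that grasp. Now the first tile: square it by its width, re-grip it by its length, and place it.

```bash
cat >> vis.py <<'E'
_H={}
def tiles(n,im):
    if n not in _H:
        r=np.load({"top":"T.npy","side":"S.npy"}[n]); k=np.zeros(r.shape[:2],np.uint8); cv2.drawContours(k,[cv2.convexHull(board(r)[2])],-1,1,-1); _H[n]=cv2.erode(k,np.ones((3,3)))
    g=cv2.cvtColor(im,cv2.COLOR_RGB2GRAY); d=im[...,0].astype(int)-im[...,2]
    return blobs(cv2.morphologyEx(((g<100)&(d<4)&(_H[n]>0)).astype(np.uint8),cv2.MORPH_OPEN,np.ones((2,2))),30,200)
def seen(tol=.012):
    """tiles seen in both views: mean x,y,angle"""
    S,T=arm.snapshot("side"),arm.snapshot("top"); a,b=tileposes(S,"side"),tileposes(T,"top"); o=[]
    for t in b:
        for s in a:
            if np.hypot(*(t-s)[:2])<tol:
                da=(s[2]-t[2]+90)%180-90; o.append(((t[0]+s[0])/2,(t[1]+s[1])/2,t[2]+da/2))
    return np.array(o),len(a),len(b),S,T
E
cat >> mo.py <<'E'
KN=np.array([.6202,-.0231]); V=np.array([-np.sin(np.radians(YAW)),np.cos(np.radians(YAW))])
BED=KN+.104*V
def well(i): return BED+(.0435-.029*i)*V
def exact(t,feed=.06):
    """line to t, then correct the residual seen in the readings"""
    t=np.array(t,float); c=t.copy()
    arm.move_linear(c,feed=feed)
    for _ in range(2):
        arm.hold(.1); e=t-np.array(arm.current_ee_pos())
        if np.abs(e).max()<.0003: break
        c=c+e; arm.move_linear(c,feed=.03)
def pick(x,y,a):
    arm.gripper_to(.045); go(x,y,.0475,a+90,.12); arm.gripper_to(.015,25); arm.hold(.1); stat("width")
    arm.gripper_to(.06); p=np.array(arm.current_ee_pos()); 
    print("offset after squeeze",p[:2]-[x,y])
    arm.move_linear([p[0],p[1],.09]); th=a
    arm.move_pose([p[0],p[1],.09],best([p[0],p[1],.09],th)); exact([p[0],p[1],.0475]); 
    arm.gripper_to(.03,45); arm.hold(.1); stat("length")
    p=np.array(arm.current_ee_pos()); arm.move_linear([p[0],p[1],.12]); stat("lift")
    return arm.current_width()>.042
def place(i):
    w=well(i); go(w[0],w[1],.12,YAW,.12)
    stat("over well"); 
    if arm.current_width()<.042: return False
    exact([w[0],w[1],.060]); exact([w[0],w[1],.0540],feed=.03); stat("down"); arm.gripper_to(.056); arm.hold(.1)
    arm.move_linear([w[0],w[1],.13]); return True
E
python3 - <<'E'
from mo import *; from vis import *
o,na,nb,S,T=seen(); print(na,nb,o.round(4))
P=[(.4375,-.3075,-46.2),(.4450,-.2120,-50.7),(.5290,-.2405,-7.3),(.5312,-.3327,-4)]
r=o[np.argmin(np.hypot(o[:,0]-.529,o[:,1]+.2405))] if len(o) else P[2]; print(r)
print(pick(r[0]+.001,r[1]+.001,r[2]) and place(0))
o,na,nb,S,T=seen(); print(na,nb,o.round(4)); np.save("t2.npy",T)
c=np.hstack([cv2.resize(S[140:260,215:290],(300,480)),cv2.resize(T[175:215,180:280],(480,480//1)) if 0 else cv2.resize(T[165:225,180:240],(480,480),interpolation=cv2.INTER_CUBIC)])
cv2.imwrite("pics/p1.png",c[:,:,::-1])
E
```

```text
4 2 [[ 0.5275 -0.2433 -3.4305]
 [ 0.5292 -0.3364 -4.7008]]
[ 0.52745208 -0.24329503 -3.43053436]
width t 24.1 p [ 0.5295 -0.2428  0.0487] w 0.0208 ff 26.8 F [0.4 1.4 6. ]
offset after squeeze [-0.00028044  0.00017449]
length t 28.2 p [ 0.5285 -0.2423  0.0477] w 0.0425 ff 45.8 F [-0.3  0.3  2.1]
lift t 28.8 p [ 0.5278 -0.2419  0.1194] w 0.0426 ff 45.6 F [-0.5  0.1 -0.5]
over well t 30.2 p [0.6173 0.1212 0.1197] w 0.0423 ff 45.6 F [ 0.5 -0.3 -0.1]
down t 32.9 p [0.6169 0.1244 0.0541] w 0.0423 ff 46.1 F [ 0.   2.6 -0.4]
True
3 3 [[  0.4335  -0.3109 -46.1766]
 [  0.4423  -0.2157 -53.0469]
 [  0.529   -0.3362  -4.0389]]
```

View pics/p1.png

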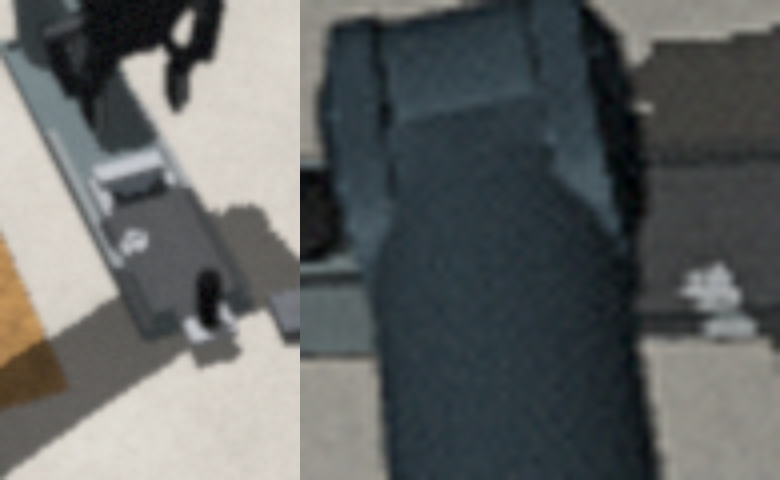

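The crop shows the tile lying dark beside the inner end block, at (135,185). The 2.6 N y-force means the tray crept about 1.5 mm inward when I eased off the knob, so I'll correct for that. Next tiles.

```bash
sed -i 's/^KN=.*; V/KN=np.array([.6202,-.0216]); V/' mo.py; python3 - <<'E'
from mo import *; from vis import *
for i,g in((1,(.529,-.336)),(2,(.434,-.311))):
    o,na,nb,S,T=seen(); print(na,nb,o.round(4))
    k=np.argmin(np.hypot(o[:,0]-g[0],o[:,1]-g[1])); r=o[k]
    if np.hypot(r[0]-g[0],r[1]-g[1])>.02: print("moved?"); break
    if not(pick(r[0]+.002,r[1]+.001,r[2]) and place(i)): print("FAIL");break
    f=F()
arm.move_pose([.5,-.1,.3],best([.5,-.1,.3],0))
o,na,nb,S,T=seen(); print(na,nb,o.round(4)); np.save("t2.npy",T)
c=np.hstack([cv2.resize(S[140:260,215:290],(300,480),interpolation=cv2.INTER_CUBIC),cv2.resize(T[170:220,185:235],(480,480),interpolation=cv2.INTER_CUBIC)])
cv2.imwrite("pics/p2.png",c[:,:,::-1])
E
```

```text
3 3 [[  0.4338  -0.3109 -47.6961]
 [  0.4427  -0.2156 -52.652 ]
 [  0.529   -0.3362  -3.0404]]
width t 37.3 p [ 0.5319 -0.336   0.0488] w 0.021 ff 26.8 F [ 0.7 -0.1  4.8]
offset after squeeze [-0.00025835  0.00027359]
length t 41.4 p [ 0.5311 -0.3352  0.0477] w 0.0422 ff 45.8 F [0.8 0.3 2.3]
lift t 42.0 p [ 0.5305 -0.3348  0.1194] w 0.0425 ff 45.6 F [-0.3  0.1 -1.3]
over well t 43.6 p [0.618  0.0939 0.1199] w 0.0426 ff 45.6 F [ 0.2 -0.1  0.5]
down t 45.9 p [0.6175 0.0968 0.0537] w 0.0425 ff 45.6 F [-0.   0.7 -0.4]
2 2 [[  0.4338  -0.3109 -46.1766]
 [  0.4422  -0.2156 -55.5479]]
width t 50.1 p [ 0.4366 -0.3105  0.0485] w 0.0214 ff 26.9 F [-0.8  0.1  5.7]
offset after squeeze [-0.00024345  0.00019324]
length t 54.2 p [ 0.4359 -0.31    0.0477] w 0.0425 ff 45.9 F [ 0.7 -0.5  2.8]
lift t 54.8 p [ 0.4353 -0.3095  0.1194] w 0.0423 ff 45.6 F [-0.2 -0.3 -1. ]
over well t 56.4 p [0.6182 0.0644 0.1199] w 0.0425 ff 45.6 F [-0.2  0.4 -0.8]
down t 58.7 p [0.6181 0.0678 0.0538] w 0.0427 ff 45.6 F [-0.8 -0.1  0.6]
1 0 []
```

View pics/p2.png

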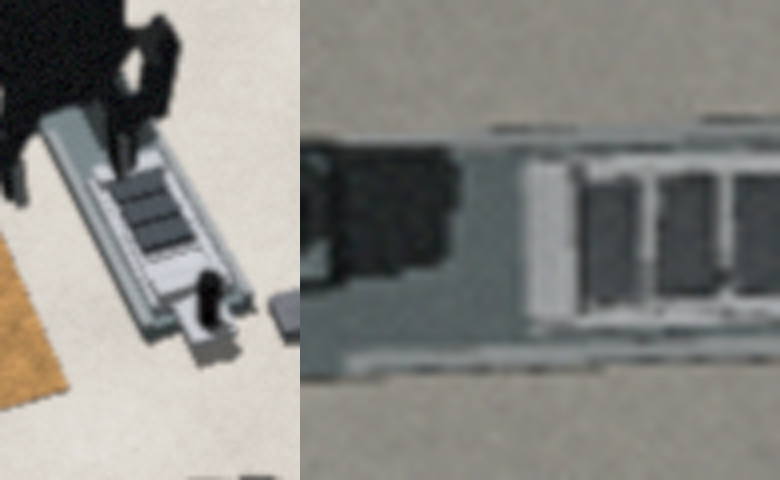

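Three tiles sit flat in wells 0–2: side crop (135,190), (150,210) and (165,238). Now the fourth, then I'll re-measure the plate.

```bash
python3 - <<'E'
from mo import *; from vis import *
arm.move_pose([.6,.03,.25],best([.6,.03,.25],0))
o,na,nb,S,T=seen(); print(na,nb,o.round(4)); r=o[0]
print(pick(r[0]+.002,r[1]+.001,r[2]) and place(3))
arm.move_pose([.5,-.33,.25],best([.5,-.33,.25],0))
o,na,nb,S,T=seen(); print(na,nb)
np.save("s3.npy",S);np.save("t3.npy",T)
for n,im in(("side",S),("top",T)):
    h=hsv(im).astype(int); br=(h[...,0]>4)&(h[...,0]<22)&(h[...,1]>90)&(h[...,2]>50)
    for b in blobs(br,15):
        if b[0][0]<300: print(n,b[0].round(2),b[1],cv2.boundingRect(b[2]),onz(n,b[0],.025)[:2].round(4),rectof(n,b,.004))
c=np.hstack([cv2.resize(S[140:260,180:290],(400,440),interpolation=cv2.INTER_CUBIC),cv2.resize(T[175:265,180:270],(400,440),interpolation=cv2.INTER_CUBIC)])
cv2.imwrite("pics/p3.png",c[:,:,::-1])
E
```

```text
1 1 [[  0.4423  -0.2155 -53.0469]]
width t 64.3 p [ 0.4454 -0.2149  0.0486] w 0.0212 ff 26.8 F [-1.1  0.8  5.5]
offset after squeeze [-0.00029323  0.00012616]
length t 68.5 p [ 0.4443 -0.2146  0.0476] w 0.0428 ff 45.9 F [0.4 0.1 3.4]
lift t 69.1 p [ 0.4437 -0.2142  0.1195] w 0.0425 ff 45.6 F [-0.4  0.5 -0.2]
over well t 70.3 p [0.618  0.0355 0.1195] w 0.0428 ff 45.6 F [-0.4 -1.  -0.7]
down t 72.6 p [0.6188 0.0387 0.0538] w 0.0428 ff 45.9 F [ 0.4  0.  -0.4]
True
2 1
side [284.57 377.8 ] 115 (279, 372, 12, 12) [ 0.4914 -0.4672] (array([ 0.4953, -0.4597,  0.004 ]), 60.42, 0.0269, 0.0221)
side [196.93 205.  ] 74 (193, 200, 9, 11) [0.4418 0.1115] (array([0.4447, 0.1315, 0.004 ]), 85.19, 0.0444, 0.0242)
side [213.25 222.73] 865 (196, 193, 36, 53) [0.4689 0.0245] (array([0.4723, 0.0426, 0.004 ]), 91.07, 0.1965, 0.0867)
top [221.49 243.72] 39 (219, 241, 7, 7) [0.4386 0.1121] (array([0.4378, 0.1138, 0.004 ]), 89.21, 0.0217, 0.0216)
top [237.53 233.82] 811 (206, 224, 55, 26) [0.4725 0.0542] (array([0.4722, 0.055 , 0.004 ]), 91.02, 0.1948, 0.088)
top [259.28 138.16] 101 (257, 126, 6, 25) [ 0.8197 -0.0318] (array([ 0.8249, -0.0324,  0.004 ]), 175.12, 0.0916, 0.016)
```

View pics/p3.png

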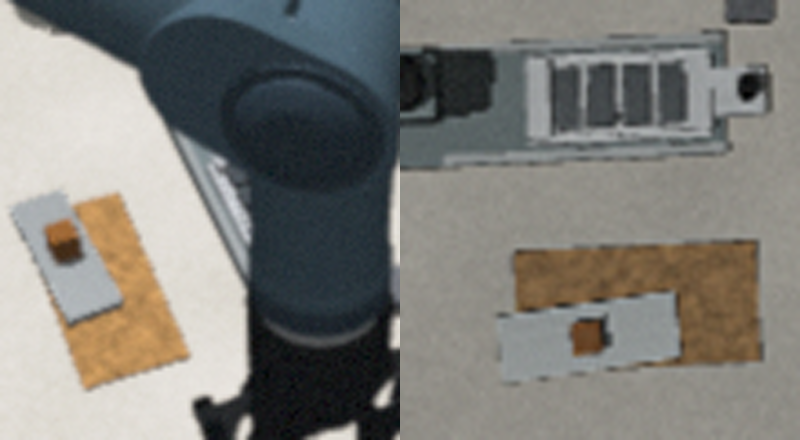

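All four tiles are seated; in the top crop they are at (565,95), (600,95), (637,95) and (672,92). The plate still lies on the mat, with its block at (588,337). Next I'll square the plate's block both ways, grip it, and lay it on the tray.

```bash
cat >> vis.py <<'E'
def steel(im,n,box,z=.012):
    x0,x1,y0,y1=box; m=np.zeros(im.shape[:2],np.uint8); d=im[...,2].astype(int)-im[...,0]; m[y0:y1,x0:x1]=(d[y0:y1,x0:x1]>-2)
    m=cv2.morphologyEx(cv2.morphologyEx(m,cv2.MORPH_CLOSE,np.ones((3,3))),cv2.MORPH_OPEN,np.ones((3,3)))
    return rectof(n,max(blobs(m,100),key=lambda b:b[1]),z)
E
python3 - <<'E'
from mo import *; from vis import *
S,T=np.load("s3.npy"),np.load("t3.npy")
print(steel(S,"side",(180,222,188,240))); a=steel(T,"top",(195,250,225,265)); print(a)
B=tri((196.93,205.),(221.49,243.72)); print("block",B.round(4))
th=a[1] if 90<a[1]<105 else 97; x,y=.4415,.1130
arm.gripper_to(.05); go(x,y,.040,th-90,.13); stat()
arm.gripper_to(.015,25); arm.hold(.1); stat("sq x"); p=np.array(arm.current_ee_pos())
arm.gripper_to(.05); arm.move_linear([p[0],p[1],.075]); arm.move_pose([p[0],p[1],.075],best([p[0],p[1],.075],th)); exact([p[0],p[1],.040])
arm.gripper_to(.01,80); arm.hold(.1); stat("sq y"); print("th",th)
p=np.array(arm.current_ee_pos()); arm.move_linear([p[0],p[1],.05],feed=.05); stat("lifted 10mm")
E
```

```text
(array([0.4384, 0.1014, 0.012 ]), 95.45, 0.1464, 0.0489)
(array([0.439 , 0.1124, 0.012 ]), 95.76, 0.144, 0.0489)
block [0.4404 0.1117 0.0252]
 t 78.1 p [0.4422 0.1131 0.0405] w 0.0505 ff 0.0 F [ 0.4 -0.3 -0.2]
sq x t 78.5 p [0.4423 0.1133 0.0409] w 0.0234 ff 26.0 F [-1.1 -0.4  6. ]
sq y t 82.2 p [0.4422 0.1131 0.0401] w 0.0226 ff 79.9 F [-0.7 -1.4  5.3]
th 95.76
lifted 10mm t 82.6 p [0.4421 0.1131 0.0501] w 0.0226 ff 79.3 F [ 0.1 -0.  -3.1]
```

```bash
python3 - <<'E'
from mo import *; from vis import *
go(BED[0],BED[1],.14,90+YAW,.14); stat("over")
exact([*BED,.085]); exact([*BED,.077],feed=.03); stat("near")
print(step(np.array([0,0,-.0007]),8,lambda f:f[2]>2.5)); stat("contact")
if arm.current_width()>.02:
    arm.gripper_to(.05); arm.hold(.2); p=np.array(arm.current_ee_pos()); arm.move_linear([p[0],p[1],.15]); 
arm.move_pose([.5,-.33,.25],best([.5,-.33,.25],0)) 
arm.hold(.1); S,T=arm.snapshot("side"),arm.snapshot("top"); np.save("t4.npy",T); np.save("s4.npy",S)
c=np.hstack([cv2.resize(S[110:240,180:300],(400,440),interpolation=cv2.INTER_CUBIC),cv2.resize(T[175:225,190:260],(400,286),interpolation=cv2.INTER_CUBIC,dst=None) if 0 else cv2.resize(T[165:235,185:255],(400,440),interpolation=cv2.INTER_CUBIC)])
cv2.imwrite("pics/p4.png",c[:,:,::-1])
E
```

```text
over t 83.9 p [0.6161 0.0822 0.1372] w 0.0223 ff 79.1 F [-0.3  0.5 -3. ]
near t 86.2 p [0.618  0.0824 0.0769] w 0.0222 ff 79.1 F [ 0.5  0.2 -2.5]
4
contact t 87.4 p [0.6182 0.0824 0.0742] w 0.0224 ff 79.7 F [-2.2  0.   5. ]
```

View pics/p4.png

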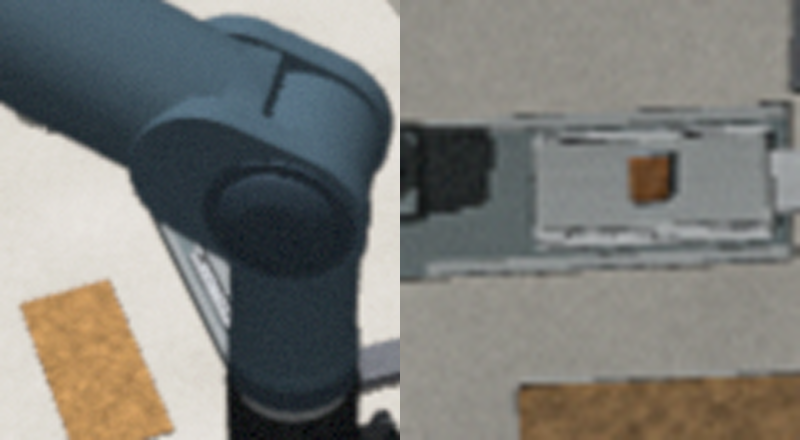

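The plate lies flat and aligned on the tray, with its block at crop (650,178). Now slide the tray home.

```bash
python3 - <<'E'
from mo import *
v=np.array([*V,0])
arm.gripper_to(.045); go(KN[0],KN[1],.078,90+YAW,.15); arm.gripper_to(0,50); stat("knob")
p=np.array(arm.current_ee_pos()); g=np.array([*(KN+V*.146),p[2]]); arm.move_linear(g,feed=.06); stat("nearly")
print(step(v*.0015,10,lambda f:f[1]<-8)); stat("home")
p=np.array(arm.current_ee_pos()); print("slide",(p[:2]-np.array([.6202,-.0231]))@V)
arm.move_linear(p,feed=.02); stat("eased"); arm.gripper_to(.045); p=np.array(arm.current_ee_pos()); arm.move_linear([p[0],p[1],.2]); stat("off")
E
```

```text
knob t 93.1 p [ 0.6212 -0.0217  0.0794] w 0.0162 ff 48.8 F [-1.1 -0.1  5.3]
nearly t 95.7 p [0.6181 0.1249 0.0795] w 0.0161 ff 48.8 F [ 5.5 -2.3  2. ]
6
home t 97.5 p [0.6181 0.1277 0.0794] w 0.016 ff 49.5 F [  1.9 -11.    8.4]
slide 0.150829679386106
eased t 98.0 p [0.6181 0.1275 0.0794] w 0.0163 ff 49.2 F [ 2.8 -3.6  3.6]
off t 99.3 p [0.6156 0.1287 0.1988] w 0.0451 ff 0.0 F [-0.8  0.1 -0. ]
```

```bash
python3 - <<'E'
from mo import *
arm.gripper_to(0,30); c=np.array([.6181,.1275])+.104*V
go(c[0],c[1],.222,90+YAW,.26); exact([*c,.219]); stat("above"); f0=F()
p=np.array([*c,.219]); z0=arm.current_ee_pos()[2]
for i in range(40):
    p=p-[0,0,.0015]; arm.move_linear(p,feed=.03); f=F()[2]-f0[2]
    if i%3==0 or f>24: print(p[2].round(4),round(arm.current_ee_pos()[2],4),round(f,1))
    if f>26: break
arm.hold(1.4); stat("pressed"); 
arm.move_linear([*c,.212],feed=.05); arm.move_linear([*c,.26],feed=.1); stat("up")
E
```

```text
above t 102.2 p [0.6161 0.2314 0.2191] w 0.0001 ff 0.0 F [-0.2 -0.1 -0.2]
0.2175 0.2173 0.9
0.213 0.2134 4.3
0.2085 0.2087 4.9
0.204 0.2046 6.6
0.1995 0.2005 6.7
0.195 0.1971 12.1
0.1905 0.197 25.4
0.189 0.197 30.9
pressed t 108.6 p [0.6163 0.2317 0.1969] w 0.0001 ff 15.0 F [-11.1  -4.4  29.7]
up t 109.8 p [0.6154 0.2312 0.2593] w 0.0003 ff 0.0 F [ 0.8  0.9 -0.3]
```

Pressed to its stop: 17.7 mm of travel at 30 N, held 1.4 s. Now draw the tray out.

```bash
python3 - <<'E'
from mo import *; from vis import *
v=np.array([*V,0])
arm.gripper_to(.045); go(.6181,.1275,.078,90+YAW,.26); arm.gripper_to(0,50); stat("knob")
z=arm.current_ee_pos()[2]; arm.move_linear([.6200,-.0195,z],feed=.06); stat("nearly")
print(step(-v*.0015,12,lambda f:f[1]>10)); stat("out")
p=np.array(arm.current_ee_pos()); arm.move_linear(p-v*.0005,feed=.02); stat("eased"); arm.gripper_to(.045); arm.hold(.1); p=np.array(arm.current_ee_pos()); arm.move_linear([p[0],p[1],.2])
arm.move_pose([.5,-.2,.3],best([.5,-.2,.3],0)); arm.hold(.1)
S,T=arm.snapshot("side"),arm.snapshot("top"); np.save("t5.npy",T); np.save("s5.npy",S)
h=hsv(T).astype(int); br=(h[...,0]>4)&(h[...,0]<22)&(h[...,1]>90)&(h[...,2]>50)
for b in blobs(br,15): print(b[0].round(2),b[1],rectof("top",b,.004),onz("top",b[0],.059)[:2].round(4))
c=np.hstack([cv2.resize(S[110:240,180:300],(400,440),interpolation=cv2.INTER_CUBIC),cv2.resize(T[165:255,175:265],(400,440),interpolation=cv2.INTER_CUBIC)])
cv2.imwrite("pics/p5.png",c[:,:,::-1])
E
```

```text
knob t 112.9 p [0.6186 0.1273 0.0789] w 0.0163 ff 48.8 F [-0.4 -0.8  3.7]
nearly t 115.5 p [ 0.6216 -0.0207  0.0789] w 0.0163 ff 48.7 F [5.6 1.8 1.1]
6
out t 117.3 p [ 0.6217 -0.023   0.0788] w 0.0164 ff 49.4 F [ 3.3 11.8  3.5]
eased t 117.8 p [ 0.6217 -0.0227  0.0788] w 0.0164 ff 49.3 F [2.3 4.5 3.7]
[232.61 237.23] 1314 (array([0.4603, 0.0731, 0.004 ]), 90.97, 0.1962, 0.088) [0.4614 0.0703]
[380.64 226.3 ] 77 (array([ 0.4874, -0.4701,  0.004 ]), 57.52, 0.046, 0.0223) [ 0.4875 -0.4509]
[228.42 192.93] 43 (array([0.6224, 0.0857, 0.004 ]), 179.04, 0.0222, 0.022) [0.6169 0.0824]
[505.81 187.19] 31 (array([ 0.6217, -0.9468,  0.004 ]), 88.79, 0.0495, 0.0075) [ 0.6163 -0.9082]
[259.32 138.12] 101 (array([ 0.8251, -0.0325,  0.004 ]), 175.32, 0.0916, 0.0164) [ 0.8114 -0.0311]
[462.13  89.41] 178 (array([ 0.9994, -0.8094,  0.004 ]), 85.99, 0.0808, 0.0562) [ 0.9786 -0.7763]
[507.18 102.85] 618 (array([ 0.9439, -0.9787,  0.004 ]), 175.21, 0.3539, 0.0464) [ 0.9254 -0.9388]
```

View pics/p5.png

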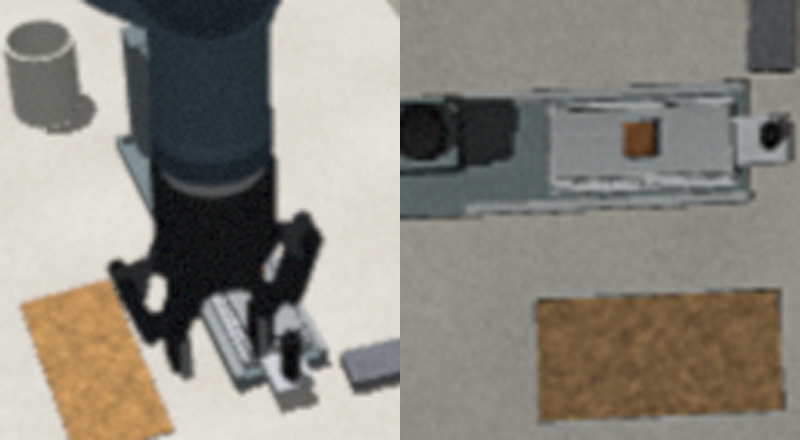

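The tray is fully out with the plate still flat on the tiles; the block is at crop (640,138). The mat is empty, centred at (660,355). Now move the plate to the mat.

```bash
python3 - <<'E'
from mo import *; from vis import *
b=np.array([.6202,-.0229])+.104*V
arm.gripper_to(.045); go(*b,.0750,90+YAW,.16); exact([*b,.0750]); arm.gripper_to(.01,80); arm.hold(.15); stat("grip")
p=np.array(arm.current_ee_pos()); arm.move_linear([p[0],p[1],.1],feed=.04); arm.move_linear([p[0],p[1],.14]); stat("lifted")
m=np.array([.462,.0735]); go(*m,.14,91,.14); stat("over mat"); exact([*m,.055]); exact([*m,.044],feed=.03)
print(step(np.array([0,0,-.0007]),10,lambda f:f[2]>2.5)); stat("contact")
arm.gripper_to(.05); arm.hold(.2); p=np.array(arm.current_ee_pos()); arm.move_linear([p[0],p[1],.16])
arm.move_pose([.45,-.3,.3],best([.45,-.3,.3],0)); arm.hold(.1)
S,T=arm.snapshot("side"),arm.snapshot("top")
try: print([rectof("top",x,z) for x,z in zip(plateblobs(T),(.004,.012,.025))])
except Exception as e: print(e)
c=np.hstack([cv2.resize(S[110:240,180:300],(400,440),interpolation=cv2.INTER_CUBIC),cv2.resize(T[165:255,175:265],(400,440),interpolation=cv2.INTER_CUBIC)])
cv2.imwrite("pics/p6.png",c[:,:,::-1])
E
```

```text
grip t 124.3 p [0.6183 0.0813 0.0754] w 0.022 ff 79.1 F [ 0.3 -0.5  2.5]
lifted t 125.5 p [0.6188 0.0814 0.1406] w 0.0225 ff 78.5 F [-0.4  0.1 -2.8]
over mat t 126.2 p [0.4611 0.0733 0.1393] w 0.0227 ff 78.5 F [-0.2  0.4 -1.4]
4
contact t 130.3 p [0.4623 0.0736 0.0413] w 0.0224 ff 79.6 F [-2.5 -0.5  5.7]
[(array([0.4602, 0.0734, 0.004 ]), 90.97, 0.1959, 0.088), (array([0.4608, 0.0749, 0.012 ]), 91.01, 0.146, 0.0507), (array([0.46  , 0.0745, 0.025 ]), 88.66, 0.0215, 0.0178)]
```

View pics/p6.png

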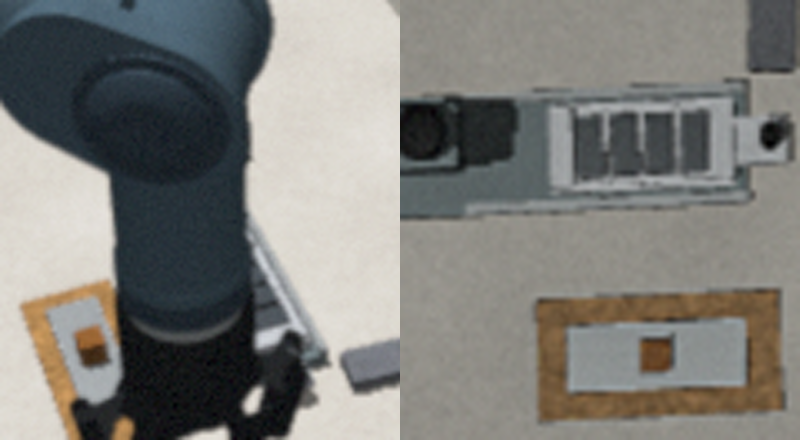

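The plate is centred on the mat at crop (655,355) and four tiles are in the tray. One unobstructed look at the tray before signing off.

```bash
python3 - <<'E'
from mo import *; from vis import *
arm.move_joints([-74.645,21.939,2.515,91.553,-1.026,66.532,-2.859]) if 0 else arm.move_pose([.3,-.4,.35],best([.3,-.4,.35],0))
arm.hold(.2); S=arm.snapshot("side"); stat()
cv2.imwrite("pics/p7.png",cv2.resize(S[110:260,170:330],(800,600),interpolation=cv2.INTER_CUBIC)[:,:,::-1])
E
```

```text
t 134.6 p [ 0.3017 -0.3986  0.3492] w 0.0501 ff 0.0 F [-0.8 -0.6 -0.7]
```

View pics/p7.png

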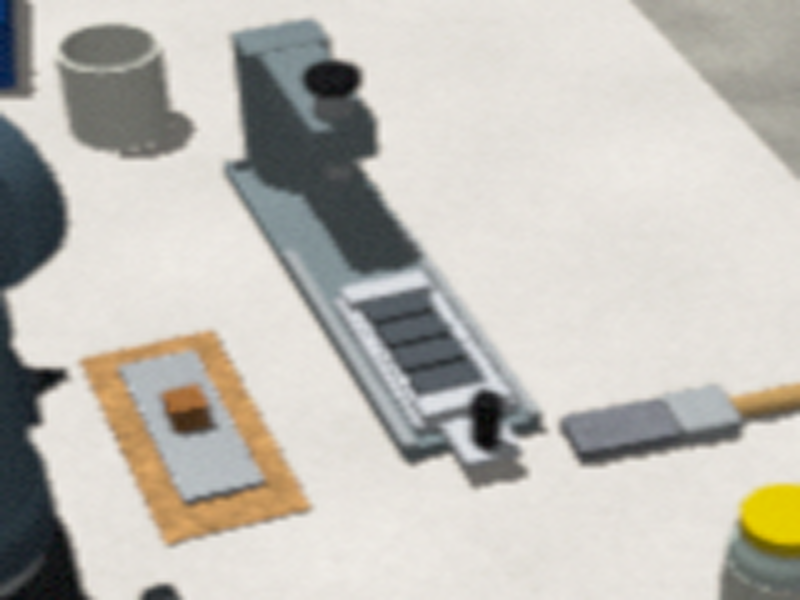

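Four tiles sit flat in the tray around (425,340), the plate lies flat on the mat at (190,425), the plunger is up at (332,78), and the mug, brush and jar are undisturbed. Handing in.

```bash
python3 -c "
from workcell import arm
print(arm.sign_off())"
```

```text
the job is handed in; nothing more can be done
None
```

The job is handed in at about 135 s: all four tiles are seated and were pressed at about 30 N for 1.4 s, the tray is fully out, the plate lies flat on its mat, and the jar, mug and brush were not disturbed.

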